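Shut the stopper drawer, open the weights drawer

TASK

One drawer of the grey bench-top chest has been left out, and the chest's interlock keeps the other drawers locked until it is home. Push that drawer fully shut, then pull the drawer with the bar handle wide open, leave it open and let go.

Things in the scene. Friction and masses are not known exactly. Their poses are not given: they have to be found in the camera images.
- left_out (a joint): the knob drawer left out (rubber stoppers inside): m out, 0 fully shut, 0.12 outer stop, starts 0.08 to 0.11; 2 N friction, stays where put. The grey chest, 418 wide x 240 deep x 112 mm high, fixed, holds 3 equal white drawers side by side, 130 mm apart, in any order, pulls towards the robot, reachable from straight above.
- left_out_knob (a point): on that drawer's steel knob: on its level axis, mid-head, 35 mm out from the drawer's front, 80 mm above the bench. Head 28 mm across, 16 mm thick, its flat outer face 8 mm beyond this point; neck 12 mm thick. Axes: +x level into the chest (push that way to shut), +y along its front, +z up. Moves with the drawer. The third drawer, shut, has the same knob.
- wanted (a joint): the only drawer with a bar handle (brass weights inside): m out, 0 fully shut (as it starts), 0.12 outer stop; 2 N friction, stays where put. While another drawer is out the interlock lets it move only some 10 mm; with the others home it runs free. Bystanders: a 65 mm jar on the chest's far half, a beaker and a tube rack about 100 mm high on the bench beside the chest.
- wanted_bar (a point): middle of that drawer's steel bar handle: 12 mm thick, 90 mm long along the chest's front, its axis 42 mm out from the drawer's front (36 mm free behind it, but for a post 40 mm either side of the middle), 86 mm above the bench. Axes: +x level into the chest (pull towards -x), +y along the bar, +z up. Moves with the drawer.

How it is judged (in metres and radians):
On the way, in this order (a step that is already met when the one before it is completed fails the run):
1. the drawer that was left out is fully shut, the bar-handled one still shut (value of joint left_out below 0.01 m and value of joint wanted below 0.02 m), for 0.2 s.
2. the bar-handled drawer is pulled open (value of joint wanted above 0.075 m), for 0.2 s.
At the end, for the whole second after the job is handed in: the drawer that was left out is shut to within 10 mm, and the bar-handled drawer is out by more than 75 mm of its 120 mm travel, at rest and released (value of joint left_out below 0.01 m and value of joint wanted above 0.075 m and velocity of joint wanted between -0.01 and 0.01 m/s); the robot touches nothing.
It also fails if it takes over 45 s, if anything falls off the work surface, if the arm or the gripper's body presses on something with over 40 N, if the wrist force passes 120 N, or if a joint passes its speed limit or range.

ROBOT

A 6-joint arm with a two-finger parallel gripper is mounted at the origin on the work surface. World frame = base frame: x ahead of the robot, y to its left, z up, the work surface at z = 0. Lengths are in mm, angles in degrees, forces in N, time in s.
With the tool pointing down it reaches from about 300 to 850 mm from the base axis. Payload 4.2 kg.
Tool frame: the origin (TCP) lies at the very end of the fingers, on their centre line; the grasp point (between the pads) lies 19 mm behind it (env.grasp_offset is the distance from the TCP to the grasp point, in mm); z points along the fingers, y is the line along which they close (so a half turn about z gives the same grasp; the last joint's range is limited). The gripper opens to 91 mm and grips with 3 to 60 N. Pads are 32 mm wide; open, the fingers measure 118 mm over their backs; the gripper's body (76 mm by 178 mm) begins 60 mm behind the grasp point.
Start: joints at [67.838, 18.312, 89.639, -0, 72.044, -1.146], TCP at [206.216, 536.767, 213.976] pointing down, gripper open.
Joint ranges: [-177.97, 177.97], [-48.28, 115.42], [12.27, 149.76], [-77.06, 257.06], [2.81, 150.46], [-146.56, 146.56]. Speed limits (degrees/s): [147.25, 147.25, 180, 180, 180, 180].

INTERFACE

Orientations are given as [roll, pitch, yaw] about the fixed x, y, z axes, in that order (R = Rz(yaw) Ry(pitch) Rx(roll)).
In Python, from workcell import env gives the robot as it stands. The module is installed in compiled form; this text tells all that it offers.
- The arm moves only by the tool send_rows, never from a script. Its argument "motion" is a list of rows, each an object of numbers: "tx", "ty", "tz": the shift along the tool's x, y, z in units of 500 mm (1.0 is 500 mm); "rx", "ry", "rz": the turn, a rotation vector about the tool's x, y, z in units of 30 degrees (1.0 is 30 degrees); "gripper": the closure, from -1 (fully open) to 1 (shut). In form: [{"tx": .., "ty": .., "tz": .., "rx": .., "ry": .., "rz": .., "gripper": ..}, ...]. A call has 1 to 12 rows; each row shifts and turns the commanded pose from where the row before left it, along the tool's axes as they then stand; what a row does not reach is not made up. A row lasts 1/8 s, in which the tool goes at most 62.5 mm and 10.7 degrees, less where a joint would pass 70% of its speed; a pose out of reach is approached as far as the arm can. A call with a number of a shift or a turn outside -1 to 1 is refused whole. A call with a gripper value outside its range is refused whole. The fingers move at their own pace and stop on an object; "grip_force" is the grip in N (left out, the last holds). Time passes only in rows, so rows that do not move let the fingers close. It gives the time, the measured TCP pose, the force, the opening and the grip force at its end, in the units of the state.
- env.state(): the state, without advancing time (a new reading comes with each control period).
- env.grab_frame(name): name is "scene" or "top" or "wrist"; returns a dict with "frame" (420x560x3 uint8, red, green, blue), "vertical_fov" (degrees; the focal length in pixels is half the picture's height over the tangent of half this angle, whatever the lens; pixels are square), "cx", "cy" (the principal point, pixels), "rvec" (rotation vector, rad) and "tvec" (3), from world to camera coordinates, as OpenCV has them; the wrist camera has in their place "T_tool_cam" (4x4, takes a point from camera to tool coordinates, whose origin is the TCP and whose axes are the flange's). Camera axes: x right, y down, z forward; pixel columns grow to the right and rows downward; lengths in mm; the calibration is good to about 2 mm. A picture is of the moment at which its call begins: read the wrist's pose just before it. There is no depth.
- env.job_done(): hands the job in; it is judged then, once.
The state is a dict: "time_s": time; "qpos": joint angles; "qvel": joint speeds; "effort": joint torques, N m; "ee_pos": TCP position; "ee_rot": TCP orientation; "force": force on the tool from outside, world axes, zero at the start; "torque": the same for the moment, N m; "gripper_width": finger opening in mm; "gripper_force": force on a finger pad.
Only numpy, scipy, OpenCV 4.12 (cv2) and the standard library are available. Lean on these libraries where they do the work, as an engineer would, in place of code of your own. Each camera call takes 0.05 s, during which the arm holds its last target. There are 200 camera calls.

## Working session

There is one attempt and no reset: what is moved stays moved. The work goes in short steps, Python scripts to look and compute and a tool call to move; the robot and the scene stay as the last step left them, time stands still between calls to the robot, and variables do not carry over. Pictures are saved under pics/ and viewed, at most 10 in all, crops included, and the job is handed in when it is done.

Besides the shell and the picture viewer there is one more tool, called after "Request:" in YAML: its name, and indented under it one key for each argument. send_rows: Moves the arm, as the interface text tells. Shifts and turns lie within -1 to 1; 1 stands for 500 mm of shift or 30 degrees of turn. Its arguments: {"type":"object","properties":{"motion":{"type":"array"},"grip_force":{"type":"number"}},"required":["motion"]}

```bash
mkdir -p pics; cat > h.py <<'E'
import numpy as np, cv2
from workcell import env
def cam(n):
    s=env.state(); d=env.grab_frame(n); h=d["frame"].shape[0]
    f=h/2/np.tan(np.radians(d["vertical_fov"])/2)
    K=np.array([[f,0,d["cx"]],[0,f,d["cy"]],[0,0,1.]])
    if "rvec" in d:
        R=cv2.Rodrigues(np.array(d["rvec"],float))[0]; t=np.array(d["tvec"],float).ravel()
        C=-R.T@t; Rw=R.T
    else:
        from scipy.spatial.transform import Rotation as Ro
        e=np.array(s["ee_rot"],float)
        T=np.eye(4); T[:3,:3]=Ro.from_euler("xyz",e,degrees=True).as_matrix(); T[:3,3]=s["ee_pos"]
        T=T@np.array(d["T_tool_cam"]); C=T[:3,3]; Rw=T[:3,:3]
    return d["frame"],K,Rw,C
def onz(K,Rw,C,uv,z):
    r=Rw@np.linalg.inv(K)@np.array([uv[0],uv[1],1.]); return C+r*(z-C[2])/r[2]
def proj(K,Rw,C,P):
    c=K@Rw.T@(np.array(P)-C); return c[:2]/c[2]
def save(n,img): cv2.imwrite("pics/"+n,img[:,:,::-1])
E
python3 - <<'E'
from h import *
print(env.state())
for n in("top","scene"):
    f,K,R,C=cam(n); save(n+"1.png",f); print(n,K,R,C)
E
```

```text
{'time_s': 0.0, 'qpos': array([ 6.78368818e+01,  1.83503324e+01,  8.97071344e+01, -1.06221522e-03,
        7.20436411e+01, -1.14645086e+00]), 'qvel': array([-0.07703623,  0.02920242,  0.11780989, -0.03337607,  0.06617977,
       -0.08298403]), 'effort': array([-1.14532377e-03, -4.12459373e+01, -2.31975836e+01,  7.25865900e-02,
        4.55673330e-02, -1.57540844e-04]), 'ee_pos': array([206.03389441, 536.26960315, 213.12846878]), 'ee_rot': array([-1.79898892e+02, -1.01327039e-03,  1.58983660e+02]), 'force': array([ 0.10706418, -0.72747928,  0.63852788]), 'torque': array([-0.01042651, -0.02159729,  0.02911263]), 'gripper_force': 0.0, 'gripper_width': 91.32677629112615}
top [[514.63295669   0.         279.82108458]
 [  0.         514.63295669 201.59433466]
 [  0.           0.           1.        ]] [[-0.01253781 -0.99187198  0.12662058]
 [-0.99927628  0.00788084 -0.03721312]
 [ 0.03591277 -0.12699551 -0.99125295]] [588.64204356  27.85883495 739.9051015 ]
scene [[380.35457206   0.         282.03697203]
 [  0.         380.35457206 200.01462539]
 [  0.           0.           1.        ]] [[ 0.46090606  0.57845888 -0.6730163 ]
 [ 0.88732978 -0.31281547  0.3388102 ]
 [-0.01454214 -0.75334707 -0.65746233]] [1140.00746227 -220.68542542  513.70796315]
```

View pics/top1.png

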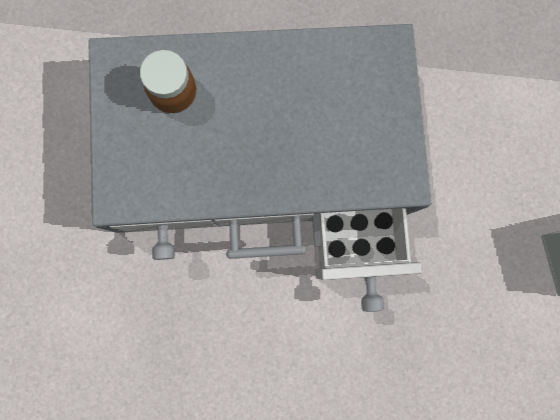

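View pics/scene1.png

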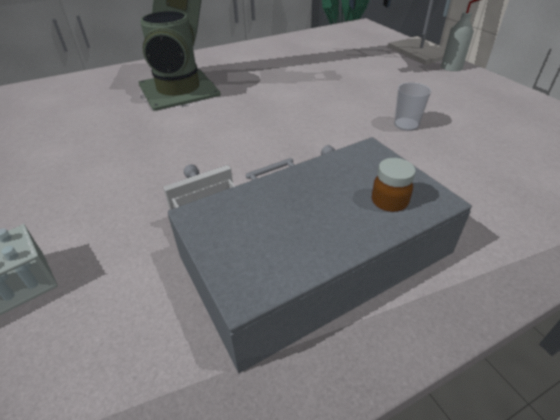

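The top view shows the chest with its top corners at about (90,40), (413,25), (429,205) and (95,228). The left-out knob head is at about (372,302), the bar handle runs from (230,254) to (303,250), and the shut knob is at (163,249). The beaker and rack are off to either side.

```bash
python3 - <<'E'
from h import *
f,K,R,C=cam("top")
P=lambda uv,z:onz(K,R,C,uv,z)
for n,uv,z in [("c bl",(90,40),112),("c br",(413,25),112),("c fr",(429,206),112),("c fl",(95,228),112),("knob",(372,303),80),("knobface",(373,309),80),("bar l",(229,254),86),("bar r",(304,249.5),86),("knob3",(163.5,250),80)]:
    print(n,P(uv,z).round(1))
a=[P(u,112) for u in((90,40),(413,25),(429,206),(95,228))]
print([np.linalg.norm(a[i]-a[(i+1)%4]).round(1) for i in range(4)])
for i,j in((0,3),(1,2),(3,2),(0,1)):
    d=a[j]-a[i]; print(np.degrees(np.arctan2(d[1],d[0])))
crop=f[200:325,120:440]; save("crop.png",cv2.resize(crop,None,fx=2.5,fy=2.5,interpolation=2))
E
```

```text
c bl [876.8 241.9 112. ]
c br [ 898.9 -171.9  112. ]
c fr [ 661.9 -181.1  112. ]
c fl [638.5 227.9 112. ]
knob [ 542.2 -112.4   80. ]
knobface [ 534.7 -113.4   80. ]
bar l [606.1  68.3  86. ]
bar r [610.6 -26.6  86. ]
knob3 [612.2 151.4  80. ]
[np.float64(414.4), np.float64(237.3), np.float64(409.7), np.float64(238.7)]
-176.63885959206786
-177.76926286010996
-86.73037406702052
-86.93793670849517
```

View pics/crop.png

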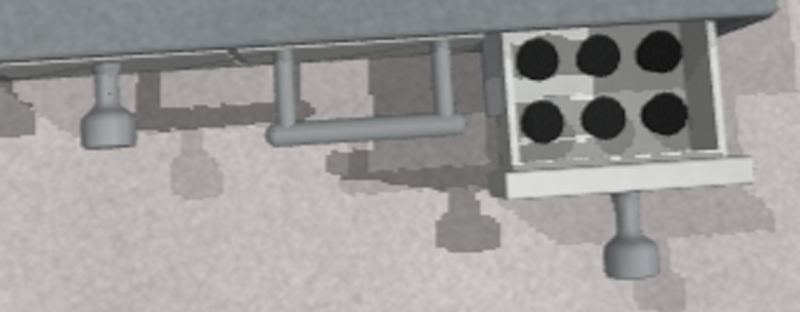

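The chest yaw is about 3°, its measured size matches what was given, and the knob sits 130 mm from the bar. The left-out drawer is about 80 mm out. First I'll turn the tool so its y points into the chest, closing the fingers as it turns.

Request:
send_rows:
  motion:
    - {"rz": 0.3142,"gripper": 1}
    - {"rz": 0.3142,"gripper": 1}
    - {"rz": 0.3142,"gripper": 1}
    - {"rz": 0.3142,"gripper": 1}
    - {"rz": 0.3142,"gripper": 1}
    - {"rz": 0.3142,"gripper": 1}
    - {"rz": 0.3142,"gripper": 1}
    - {"gripper": 1}

```text
invalid input at $.motion[0]: expected keys tx, ty, tz, rx, ry, rz, gripper
```

Request:
send_rows:
  motion:
    - {"tx": 0,"ty": 0,"tz": 0,"rx": 0,"ry": 0,"rz": 0.3142,"gripper": 1}
    - {"tx": 0,"ty": 0,"tz": 0,"rx": 0,"ry": 0,"rz": 0.3142,"gripper": 1}
    - {"tx": 0,"ty": 0,"tz": 0,"rx": 0,"ry": 0,"rz": 0.3142,"gripper": 1}
    - {"tx": 0,"ty": 0,"tz": 0,"rx": 0,"ry": 0,"rz": 0.3142,"gripper": 1}
    - {"tx": 0,"ty": 0,"tz": 0,"rx": 0,"ry": 0,"rz": 0.3142,"gripper": 1}
    - {"tx": 0,"ty": 0,"tz": 0,"rx": 0,"ry": 0,"rz": 0.3142,"gripper": 1}
    - {"tx": 0,"ty": 0,"tz": 0,"rx": 0,"ry": 0,"rz": 0.3142,"gripper": 1}
    - {"tx": 0,"ty": 0,"tz": 0,"rx": 0,"ry": 0,"rz": 0,"gripper": 1}

```text
time_s: 1.15
ee_pos: [206.2, 536.6, 213.7]
ee_rot: [-180.0, 0.0, 93.1]
force: [-0.2, 0.3, 0.2]
gripper_width: 13.9
gripper_force: 0.0
```

Request:
send_rows:
  motion:
    - {"tx": -0.111,"ty": 0.04,"tz": 0,"rx": 0,"ry": 0,"rz": 0,"gripper": 1}
    - {"tx": -0.111,"ty": 0.04,"tz": 0,"rx": 0,"ry": 0,"rz": 0,"gripper": 1}
    - {"tx": -0.111,"ty": 0.04,"tz": 0,"rx": 0,"ry": 0,"rz": 0,"gripper": 1}
    - {"tx": -0.111,"ty": 0.04,"tz": 0,"rx": 0,"ry": 0,"rz": 0,"gripper": 1}
    - {"tx": -0.111,"ty": 0.04,"tz": 0,"rx": 0,"ry": 0,"rz": 0,"gripper": 1}
    - {"tx": -0.111,"ty": 0.04,"tz": 0,"rx": 0,"ry": 0,"rz": 0,"gripper": 1}
    - {"tx": -0.111,"ty": 0.04,"tz": 0,"rx": 0,"ry": 0,"rz": 0,"gripper": 1}
    - {"tx": -0.111,"ty": 0.04,"tz": 0,"rx": 0,"ry": 0,"rz": 0,"gripper": 1}
    - {"tx": -0.111,"ty": 0.04,"tz": 0,"rx": 0,"ry": 0,"rz": 0,"gripper": 1}
    - {"tx": -0.111,"ty": 0.04,"tz": 0,"rx": 0,"ry": 0,"rz": 0,"gripper": 1}
    - {"tx": -0.111,"ty": 0.04,"tz": 0,"rx": 0,"ry": 0,"rz": 0,"gripper": 1}
    - {"tx": -0.111,"ty": 0.04,"tz": 0,"rx": 0,"ry": 0,"rz": 0,"gripper": 1}

```text
time_s: 2.65
ee_pos: [481.2, -117.7, 214.0]
ee_rot: [180.0, -0.0, 93.2]
force: [0.5, 0.1, -0.1]
gripper_width: 0.6
gripper_force: 0.0
```

```bash
python3 - <<'E'
from h import *
f,K,R,C=cam("wrist"); s=env.state(); print(s["ee_pos"],s["ee_rot"],K,C)
for n,p in(("knob",(542,-112.7,80)),("bar",(608.3,20.8,86))): print(n,proj(K,R,C,p))
save("w1.png",f)
E
```

```text
[ 484.4043832  -124.10698476  213.81062865] [179.80659641   0.36992511  92.98995349] [[323.98606361   0.         282.57367888]
 [  0.         323.98606361 211.03720299]
 [  0.           0.           1.        ]] [478.58979667 -46.73172869 385.03215783]
knob [344.24360429 201.54281938]
bar [439.60792326  53.81697363]
```

View pics/w1.png

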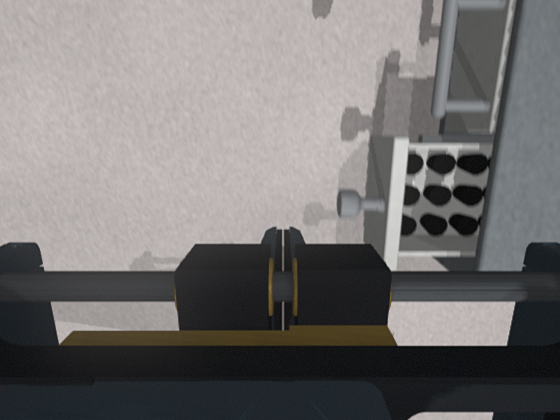

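The wrist view shows the knob head at about (348,203), against a predicted (344,202). The bar also agrees with its prediction. Next I'll descend in front of the knob.

Request:
send_rows:
  motion:
    - {"tx": 0,"ty": 0,"tz": 0.074,"rx": 0,"ry": 0,"rz": 0,"gripper": 1}
    - {"tx": 0,"ty": 0,"tz": 0.074,"rx": 0,"ry": 0,"rz": 0,"gripper": 1}
    - {"tx": 0,"ty": 0,"tz": 0.074,"rx": 0,"ry": 0,"rz": 0,"gripper": 1}
    - {"tx": 0,"ty": 0,"tz": 0.074,"rx": 0,"ry": 0,"rz": 0,"gripper": 1}
    - {"tx": 0,"ty": 0,"tz": 0,"rx": 0,"ry": 0,"rz": 0,"gripper": 1}
    - {"tx": 0,"ty": 0,"tz": 0,"rx": 0,"ry": 0,"rz": 0,"gripper": 1}

```text
time_s: 3.45
ee_pos: [481.7, -115.9, 67.0]
ee_rot: [179.9, 0.0, 93.1]
force: [-0.3, -0.3, 0.6]
gripper_width: 0.5
gripper_force: 0.0
```

Request:
send_rows:
  motion:
    - {"tx": 0,"ty": 0.04,"tz": 0,"rx": 0,"ry": 0,"rz": 0,"gripper": 1}
    - {"tx": 0,"ty": 0.024,"tz": 0,"rx": 0,"ry": 0,"rz": 0,"gripper": 1}
    - {"tx": 0,"ty": 0.024,"tz": 0,"rx": 0,"ry": 0,"rz": 0,"gripper": 1}
    - {"tx": 0,"ty": 0.024,"tz": 0,"rx": 0,"ry": 0,"rz": 0,"gripper": 1}
    - {"tx": 0,"ty": 0.024,"tz": 0,"rx": 0,"ry": 0,"rz": 0,"gripper": 1}
    - {"tx": 0,"ty": 0.024,"tz": 0,"rx": 0,"ry": 0,"rz": 0,"gripper": 1}
    - {"tx": 0,"ty": 0.024,"tz": 0,"rx": 0,"ry": 0,"rz": 0,"gripper": 1}
    - {"tx": 0,"ty": 0.02,"tz": 0,"rx": 0,"ry": 0,"rz": 0,"gripper": 1}
    - {"tx": 0,"ty": 0,"tz": 0,"rx": 0,"ry": 0,"rz": 0,"gripper": 1}

```text
time_s: 4.58
ee_pos: [584.1, -110.3, 65.7]
ee_rot: [179.9, 0.0, 93.0]
force: [-0.4, -0.1, -0.5]
gripper_width: 0.3
gripper_force: 0.0
```

Request:
send_rows:
  motion:
    - {"tx": 0,"ty": 0.008,"tz": 0,"rx": 0,"ry": 0,"rz": 0,"gripper": 1}
    - {"tx": 0,"ty": 0.008,"tz": 0,"rx": 0,"ry": 0,"rz": 0,"gripper": 1}
    - {"tx": 0,"ty": 0.008,"tz": 0,"rx": 0,"ry": 0,"rz": 0,"gripper": 1}

```text
time_s: 4.95
ee_pos: [594.3, -109.7, 65.7]
ee_rot: [-179.9, -0.0, 93.0]
force: [-2.3, -0.2, -1.0]
gripper_width: 0.4
gripper_force: 1.0
```

```bash
python3 - <<'E'
from h import *
f,K,R,C=cam("wrist"); s=env.state(); print(s["ee_pos"],s["force"])
save("w2.png",f)
E
```

```text
[ 595.19271616 -109.71069108   65.77075505] [-0.53688306  0.01412477 -0.376977  ]
```

View pics/w2.png

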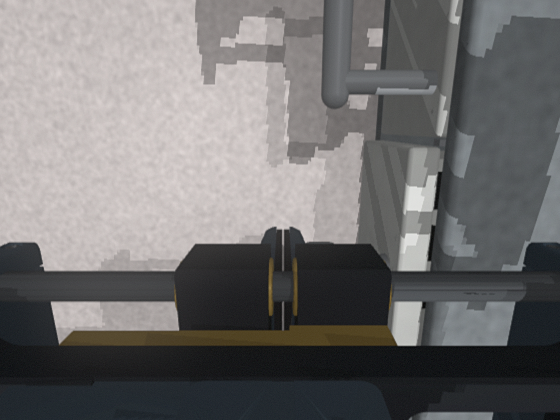

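The drawer front is still slightly proud of its neighbour (front edge about x=410–430), so I'll keep pushing until the stop shows in the force reading.

Request:
send_rows:
  motion:
    - {"tx": 0,"ty": 0.008,"tz": 0,"rx": 0,"ry": 0,"rz": 0,"gripper": 1}
    - {"tx": 0,"ty": 0.008,"tz": 0,"rx": 0,"ry": 0,"rz": 0,"gripper": 1}
    - {"tx": 0,"ty": 0.004,"tz": 0,"rx": 0,"ry": 0,"rz": 0,"gripper": 1}

```text
time_s: 5.38
ee_pos: [604.8, -109.2, 65.8]
ee_rot: [-180.0, -0.0, 93.0]
force: [-2.4, -0.1, -0.5]
gripper_width: 0.7
gripper_force: 0.9
```

Request:
send_rows:
  motion:
    - {"tx": 0,"ty": 0.004,"tz": 0,"rx": 0,"ry": 0,"rz": 0,"gripper": 1}
    - {"tx": 0,"ty": 0.004,"tz": 0,"rx": 0,"ry": 0,"rz": 0,"gripper": 1}

```text
time_s: 5.62
ee_pos: [605.1, -109.1, 65.7]
ee_rot: [-179.5, -0.0, 93.0]
force: [-12.9, -2.0, 5.9]
gripper_width: 0.3
gripper_force: 6.4
```

The stop is reached, with the force rising to 13 N. I'll hold briefly, then back off and rise.

Request:
send_rows:
  motion:
    - {"tx": 0,"ty": 0,"tz": 0,"rx": 0,"ry": 0,"rz": 0,"gripper": 1}
    - {"tx": 0,"ty": 0,"tz": 0,"rx": 0,"ry": 0,"rz": 0,"gripper": 1}
    - {"tx": 0,"ty": -0.03,"tz": 0,"rx": 0,"ry": 0,"rz": 0,"gripper": 1}
    - {"tx": 0,"ty": -0.05,"tz": 0,"rx": 0,"ry": 0,"rz": 0,"gripper": 1}
    - {"tx": 0,"ty": 0,"tz": -0.08,"rx": 0,"ry": 0,"rz": 0,"gripper": 0}
    - {"tx": 0,"ty": 0,"tz": -0.1,"rx": 0,"ry": 0,"rz": 0,"gripper": 0}
    - {"tx": 0.065,"ty": 0,"tz": 0,"rx": 0,"ry": 0,"rz": 0,"gripper": 0}
    - {"tx": 0.065,"ty": 0,"tz": 0,"rx": 0,"ry": 0,"rz": 0,"gripper": 0}
    - {"tx": 0,"ty": 0,"tz": 0,"rx": 0,"ry": 0,"rz": 0,"gripper": 0}
    - {"tx": 0,"ty": 0,"tz": 0,"rx": 0,"ry": 0,"rz": 0,"gripper": 0}

```text
time_s: 6.88
ee_pos: [565.7, -46.6, 156.2]
ee_rot: [179.9, 0.0, 93.0]
force: [0.2, -0.1, -0.2]
gripper_width: 45.9
gripper_force: 0.0
```

```bash
python3 - <<'E'
from h import *
s=env.state(); print(s["ee_pos"],s["gripper_width"])
for n in("wrist","top"):
    f,K,R,C=cam(n); save(n+"3.png",f)
    print(n,C,proj(K,R,C,(608.3,20.8,86)),[onz(K,R,C,p,86).round(1) for p in((300,200),(310,200),(300,210))])
E
python3 -c "
import cv2,numpy as np
cv2.imwrite('pics/both3.png',np.hstack([cv2.resize(cv2.imread('pics/wrist3.png'),(400,300)),cv2.resize(cv2.imread('pics/top3.png'),(400,300))]))"
```

```text
[565.65129268 -46.59148019 156.23150076] 45.924822881579686
wrist [562.9647935   24.53169008 327.20763096] [344.15394912 135.75311219] [array([579.5, -28.5,  86. ]), array([587.1, -28.1,  86. ]), array([580. , -36.4,  86. ])]
top [588.64204356  27.85883495 739.9051015 ] [266.63676039 251.78910274] [array([674. , -22.6,  86. ]), array([673.9, -35.5,  86. ]), array([661.1, -22.4,  86. ])]
```

View pics/both3.png

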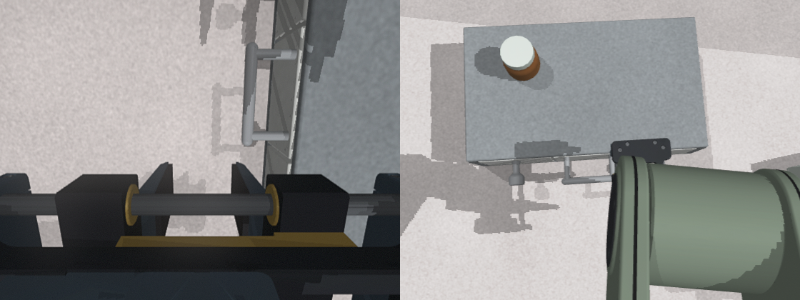

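View pics/wrist3.png

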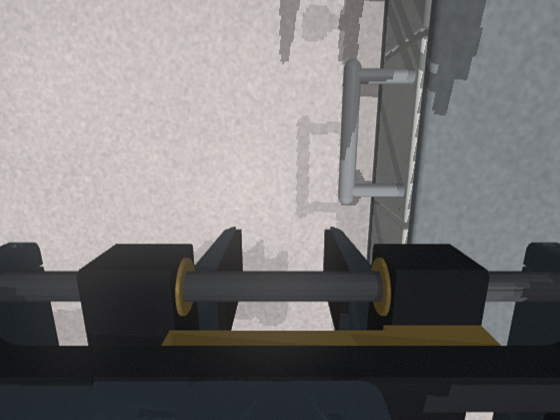

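In the wrist view the bar runs from (351,60) to (346,204), middle (349,132), which casts to about (612,23). The left-out drawer is flush. I'll go above the bar with about 32 mm opening and descend.

Request:
send_rows:
  motion:
    - {"tx": 0.0447,"ty": 0.0333,"tz": 0,"rx": 0,"ry": 0,"rz": 0,"gripper": 0.3}
    - {"tx": 0.0447,"ty": 0.0333,"tz": 0,"rx": 0,"ry": 0,"rz": 0,"gripper": 0.3}
    - {"tx": 0.0447,"ty": 0.0333,"tz": 0,"rx": 0,"ry": 0,"rz": 0,"gripper": 0.3}
    - {"tx": 0,"ty": 0,"tz": 0,"rx": 0,"ry": 0,"rz": 0,"gripper": 0.3}
    - {"tx": 0,"ty": 0,"tz": 0.06,"rx": 0,"ry": 0,"rz": 0,"gripper": 0.3}
    - {"tx": 0,"ty": 0,"tz": 0.03,"rx": 0,"ry": 0,"rz": 0,"gripper": 0.3}
    - {"tx": 0,"ty": 0,"tz": 0.03,"rx": 0,"ry": 0,"rz": 0,"gripper": 0.3}
    - {"tx": 0,"ty": 0,"tz": 0,"rx": 0,"ry": 0,"rz": 0,"gripper": 0.3}
    - {"tx": 0,"ty": 0,"tz": 0,"rx": 0,"ry": 0,"rz": 0,"gripper": 0.3}

```text
time_s: 8.1
ee_pos: [612.1, 23.2, 96.6]
ee_rot: [179.9, 0.0, 93.0]
force: [0.8, 0.3, -0.2]
gripper_width: 32.0
gripper_force: 0.0
```

```bash
python3 - <<'E'
from h import *
s=env.state(); print(s["ee_pos"],s["force"],s["gripper_width"])
f,K,R,C=cam("wrist"); save("w4.png",f)
print(C,proj(K,R,C,(612,23,86)))
E
```

```text
[612.13741616  23.17981151  96.58185646] [ 0.79702791  0.26364118 -0.16766651] 32.04819246775713
[609.55010712  94.21796232 267.59529182] [280.069924   250.36092957]
```

View pics/w4.png

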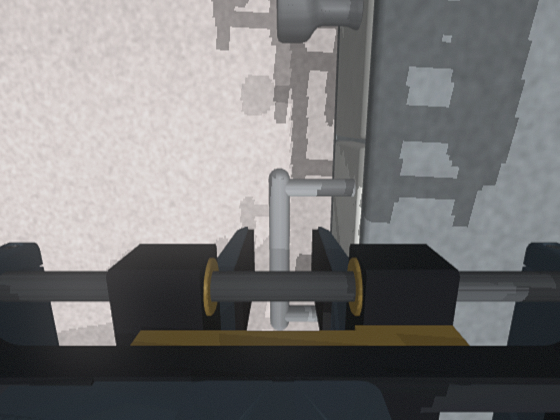

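The bar (x≈280, rows 172–326) is centred between the fingertips (248–315). I'll descend and grip.

Request:
send_rows:
  motion:
    - {"tx": 0,"ty": 0,"tz": 0.03,"rx": 0,"ry": 0,"rz": 0,"gripper": 0.3}
    - {"tx": 0,"ty": 0,"tz": 0.03,"rx": 0,"ry": 0,"rz": 0,"gripper": 0.3}
    - {"tx": 0,"ty": 0,"tz": 0,"rx": 0,"ry": 0,"rz": 0,"gripper": 0.3}
    - {"tx": 0,"ty": 0,"tz": 0,"rx": 0,"ry": 0,"rz": 0,"gripper": 1}
    - {"tx": 0,"ty": 0,"tz": 0,"rx": 0,"ry": 0,"rz": 0,"gripper": 1}
    - {"tx": 0,"ty": 0,"tz": 0,"rx": 0,"ry": 0,"rz": 0,"gripper": 1}
    - {"tx": 0,"ty": 0,"tz": 0,"rx": 0,"ry": 0,"rz": 0,"gripper": 1}
  grip_force: 25

```text
time_s: 9.02
ee_pos: [610.0, 23.3, 66.2]
ee_rot: [-179.8, -0.0, 93.0]
force: [-5.9, -1.1, 2.8]
gripper_width: 11.5
gripper_force: 25.0
```

Gripped at 11.5 mm, which fits the 12 mm bar. Next I'll pull it out by about 102 mm.

Request:
send_rows:
  motion:
    - {"tx": 0,"ty": -0.01,"tz": 0,"rx": 0,"ry": 0,"rz": 0,"gripper": 1}
    - {"tx": 0,"ty": -0.02,"tz": 0,"rx": 0,"ry": 0,"rz": 0,"gripper": 1}
    - {"tx": 0,"ty": -0.025,"tz": 0,"rx": 0,"ry": 0,"rz": 0,"gripper": 1}
    - {"tx": 0,"ty": -0.025,"tz": 0,"rx": 0,"ry": 0,"rz": 0,"gripper": 1}
    - {"tx": 0,"ty": -0.025,"tz": 0,"rx": 0,"ry": 0,"rz": 0,"gripper": 1}
    - {"tx": 0,"ty": -0.025,"tz": 0,"rx": 0,"ry": 0,"rz": 0,"gripper": 1}
    - {"tx": 0,"ty": -0.025,"tz": 0,"rx": 0,"ry": 0,"rz": 0,"gripper": 1}
    - {"tx": 0,"ty": -0.025,"tz": 0,"rx": 0,"ry": 0,"rz": 0,"gripper": 1}
    - {"tx": 0,"ty": -0.02,"tz": 0,"rx": 0,"ry": 0,"rz": 0,"gripper": 1}
    - {"tx": 0,"ty": -0.01,"tz": 0,"rx": 0,"ry": 0,"rz": 0,"gripper": 1}
    - {"tx": 0,"ty": 0,"tz": 0,"rx": 0,"ry": 0,"rz": 0,"gripper": 1}
    - {"tx": 0,"ty": 0,"tz": 0,"rx": 0,"ry": 0,"rz": 0,"gripper": 1}

```text
time_s: 10.52
ee_pos: [505.6, 17.8, 66.1]
ee_rot: [-179.8, -0.0, 93.0]
force: [-2.5, 0.8, 7.4]
gripper_width: 11.5
gripper_force: 25.0
```

Request:
send_rows:
  motion:
    - {"tx": 0,"ty": 0,"tz": 0,"rx": 0,"ry": 0,"rz": 0,"gripper": 0.3}
    - {"tx": 0,"ty": 0,"tz": 0,"rx": 0,"ry": 0,"rz": 0,"gripper": 0.3}
    - {"tx": 0,"ty": 0,"tz": 0,"rx": 0,"ry": 0,"rz": 0,"gripper": 0.3}
    - {"tx": 0,"ty": 0,"tz": -0.03,"rx": 0,"ry": 0,"rz": 0,"gripper": 0.3}
    - {"tx": 0,"ty": 0,"tz": -0.06,"rx": 0,"ry": 0,"rz": 0,"gripper": 0.3}
    - {"tx": 0,"ty": 0,"tz": -0.1,"rx": 0,"ry": 0,"rz": 0,"gripper": 0.3}
    - {"tx": 0,"ty": 0,"tz": -0.1,"rx": 0,"ry": 0,"rz": 0,"gripper": 0.3}
    - {"tx": 0,"ty": -0.1,"tz": 0,"rx": 0,"ry": 0,"rz": 0,"gripper": 0.3}
    - {"tx": 0,"ty": 0,"tz": 0,"rx": 0,"ry": 0,"rz": 0,"gripper": 0.3}
    - {"tx": 0,"ty": 0,"tz": 0,"rx": 0,"ry": 0,"rz": 0,"gripper": 0.3}

```text
time_s: 11.78
ee_pos: [457.3, 15.2, 211.8]
ee_rot: [179.9, 0.0, 93.0]
force: [-0.2, -0.3, 0.0]
gripper_width: 31.8
gripper_force: 0.0
```

```bash
python3 - <<'E'
from h import *
f,K,R,C=cam("top"); save("top5.png",f); print(env.state()["force"])
s=np.array([-.9986,-.052,0])
print([proj(K,R,C,np.array([612,23+y,86])+s*100).round() for y in(-45,0,45)])
E
```

```text
[ 0.60891169 -0.5226613  -0.81522926]
[array([306., 329.]), array([270., 330.]), array([233., 330.])]
```

View pics/top5.png

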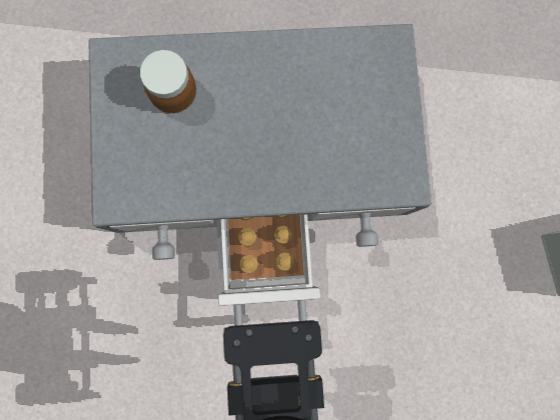

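The top view shows the bar drawer wide open, with its front at row ~296 and the brass weights visible. Both knob drawers are shut (knobs at (163,249) and (367,237)), the jar hasn't moved, and the gripper is clear.

```bash
python3 -c "
from workcell import env
print(env.job_done())"
```

```text
the job is handed in; nothing more can be done
None
```

I pushed the left-out drawer home to its stop, then pulled the bar-handled drawer about 100 mm out and let go; the job is handed in at about 12 s, with no verdict shown.

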